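# Lift the last biscuit off the baking sheet with the turner and tip it onto the plate

## Task

Slide the turner under the biscuit on the baking sheet, working toward the sheet's turned-up lip, carry it level on the blade and, close above the plate, tip it gently off into the free space so that it lies flat on the plate's floor beside the other two biscuits. Then lay the turner down again with its blade flat on the baking sheet and let go. Do not touch the biscuits with the gripper, and leave the two biscuits on the plate, the plate itself, the oil bottle, the glass and the kitchen timer where they are.

Things in the scene. Friction and masses are not known exactly. Their poses are not given: they have to be found in the camera images.
- baking_sheet: Small plain steel baking sheet lying flat on the worktop; it does not move. 200 mm long (its x) by 160 mm wide (its y), 3 mm thick; three edges are open and flat, the +x edge has a turned-up lip across the whole width: inner face at x = +95 mm, top 18 mm above the worktop. Origin: centre of the underside.
- biscuit: The biscuit still on the baking sheet: stiff round biscuit with dark chunks, 80 mm in diameter, 12.5 mm high, about 45 g (varies). Its lower edge is rounded: it touches what it lies on within 33 mm of its centre and is 80 mm wide 5 mm higher up. Origin: centre of the underside, z up. It starts lying flat on the sheet and can be pushed along it up to the lip.
- turner: Slotted steel turner, 170 g, standing by itself on its flat blade, handle clear of the worktop (centre of mass near x = -25 mm). Origin: centre of the blade's underside, +x to the front edge, z up. Blade x = -45 to +45 mm, y = -38 to +38 mm, 1.8 mm thick, the front 16 mm ground to under 1 mm. Polished: friction on the blade about 0.3 (0.24 to 0.36), elsewhere about 0.6.
- turner_grip (a point): Point on the centre line of the turner's black handle, 100 mm behind the blade's centre (x = -100 mm, z = +42 mm in the turner's frame), axes as the turner's. The handle is a straight bar 20 mm wide (y), 24 mm high, from x = -76 to -176 mm in the turner's frame, parallel to the blade; the steel neck joins it to the blade from x = -34 to -78 mm.
- plate: Round white plate, 252 mm in diameter, 0.6 kg, loose. Flat floor 5 mm above the worktop out to about 103 mm from the centre, then a low rim rising to 19 mm. Origin: centre of the underside. The two biscuits already on it lie toward its own -x side; the free space is toward its +x side, about 48 mm from the centre.
- plated_biscuit_1: First of the two biscuits already lying on the plate, same shape and size as the biscuit. Origin: centre of the underside.
- plated_biscuit_2: Second of the two biscuits already lying on the plate, same shape and size as the biscuit. Origin: centre of the underside.
- oil_bottle: Tall dark oil bottle, 60 mm in diameter, 272 mm high, standing loose near the work. Origin: centre of the underside.
- glass: Drinking glass, 81 mm in diameter, 91 mm high, standing loose near the work. Origin: centre of the underside.
- kitchen_timer: Round wind-up kitchen timer, 62 mm in diameter, 52 mm high, standing loose near the work. Origin: centre of the underside.
There are look-alikes about, which are no part of the job. What is shaped like the plated_biscuit_2 but blue is not meant.

How it is judged:
By the outcome, as a careful person would: the job done as asked, in the order asked, and still so for the second after the job is handed in, with the robot touching nothing.
It also fails if it takes over 64 s, if anything falls off the work surface, if the arm or the gripper's body presses on something with over 40 N, if the wrist force passes 120 N, or if a joint passes its speed limit or range.

## Robot

A 7-joint arm with a two-finger parallel gripper is mounted at the origin on a cart in front of the work surface, level with it; the furniture and walls round the work are solid. World frame = base frame: x ahead of the robot, y to its left, z up, the work surface at z = 0. Lengths are in m, angles in rad, forces in N, time in s.
With the tool pointing down it reaches from about 0.425 to 0.925 m from the base axis. Payload 6.8 kg.
Tool frame: the origin (TCP) lies on the centre line of the jaws, within the pads' length; the fingertips stand 25 mm ahead of it and the grasp point (between the pads) lies 6 mm ahead of it; z points along the fingers, y is the line along which they close (so a half turn about z gives the same grasp; the last joint's range is limited). The gripper opens to 85 mm and grips with 20 to 120 N. Pads are 22 mm wide; open, the fingers measure 114 mm over their backs; the gripper's body (76 mm by 85 mm) begins 54 mm behind the grasp point. The pads swing forward as they close: fully open they stand 13 mm farther back than shut.
Start: joints at [1.017, 0.477, 0.022, 1.555, -0.011, 1.109, -0.083], TCP at [0.291, -0.609, 0.256] pointing down, gripper open.
Joint ranges: [-2.96, 2.96], [-0.34, 2.1], [-1.41, 1.46], [0.24, 2.44], [-1.37, 4.51], [0.17, 1.92], [-2.96, 2.96]. Speed limits (rad/s): [2.39, 2.39, 3.14, 3.14, 3.14, 3.14, 3.14].

## Interface

Orientations are given as a rotation vector (axis times angle).
In Python, from bench import telemetry, grab_frame, job gives the robot as it stands.
- The arm moves only by the tool apply_moves, never from a script. Its argument "rows" is a list of rows, each a list of 2 entries, a list of its own where there are three numbers: the shift along the tool's x, y, z each as a share of 250 mm, from -1 to 1, then the turn, a rotation vector about the tool's x, y, z each as a share of pi rad, from -1 to 1. A call has 1 to 10 rows; each row is the pose to reach, as a shift and turn from the pose commanded when the call began, along the tool's axes at that moment, turning the shorter way round; what a row does not reach only later rows make up. A row lasts 1/8 s, in which the tool goes at most 62.5 mm and 10.7 degrees, less where a joint would pass 70% of its speed; a pose out of reach is approached as far as the arm can. A call with a number of a shift or a turn outside -1 to 1 is refused whole. A call with a gripper value outside its range is refused whole. "jaw" is the gripper's target within -1 to 1 (fully open at 1, half-way at 0, shut at -1), set as the call begins (left out, the last holds). The fingers move at their own pace and stop on an object; "newtons" is the grip in N (left out, the last holds). Time passes only in rows, so rows that repeat a pose let the fingers close. It gives the time, the measured TCP pose, the force, the opening and the grip force at its end, in the units of the state.
- telemetry.get_obs(): the state, without advancing time (a new reading comes with each control period).
- grab_frame(name): name is "scene" or "top" or "wrist"; returns a dict with "frame" (420x560x3 uint8, red, green, blue), "vertical_fov" (degrees; the focal length in pixels is half the picture's height over the tangent of half this angle, whatever the lens; pixels are square), "cx", "cy" (the principal point, pixels), "k1" (the pictures are not rectified: a ray, as slopes to the right and down, at radius r is drawn at 1 + k1 r^2 times it, then the intrinsics apply), "origin" and "attitude" of the camera in the world. Camera axes: x right, y up, looking along -z (the intrinsics and any distortion apply to the point x, -y, -z); pixel columns grow to the right and rows downward; lengths in m; the calibration is good to about 2 mm. A picture is of the moment at which its call begins. There is no depth.
- job.hand_in(): hands the job in; it is judged then, once.
The state is a dict: "clock": time; "joints": joint angles; "qvel": joint speeds; "tau": joint torques, N m; "tcp_pos": TCP position; "orientation": TCP orientation; "contact_force": force on the tool from outside, world axes, zero at the start; "moment": the same for the moment, N m; "grip_width": finger opening in m; "gripper_force": force on a finger pad.
Only numpy, scipy, OpenCV 4.12 (cv2) and the standard library are available. Lean on these libraries where they do the work, as an engineer would, in place of code of your own. Each camera call takes 0.05 s, during which the arm holds its last target. There are 200 camera calls.

## Working session

There is one attempt and no reset: what is moved stays moved. The work goes in short steps, Python scripts to look and compute and a tool call to move; the robot and the scene stay as the last step left them, time stands still between calls to the robot, and variables do not carry over. Pictures are saved under pics/ and viewed, at most 10 in all, crops included, and the job is handed in when it is done.

Besides the shell and the picture viewer there is one more tool, called after "Call:" as name([rows], argument=value, ...), one row to a line, values as JSON. apply_moves: Moves the arm, as the interface text tells. Its arguments: {"type":"object","properties":{"rows":{"type":"array"},"jaw":{"type":"number"},"newtons":{"type":"number"}},"required":["rows"]}

```bash
ls; mkdir -p pics; python3 - <<'E'
from bench import telemetry, grab_frame
import cv2,pickle
for n in("scene","top"):
    d=grab_frame(n); cv2.imwrite(f"pics/{n}0.png",d["frame"][:,:,::-1]); pickle.dump(d,open(f"pics/{n}0.pkl","wb"))
    print(n,{k:v for k,v in d.items() if k!="frame"})
print(telemetry.get_obs())
E
```

```text
pics
scene {'vertical_fov': 54.322052888802595, 'cx': 279.0790895079731, 'cy': 214.78748491194884, 'k1': -0.09340380267347285, 'origin': array([ 0.66714001, -0.81197147,  0.77979926]), 'attitude': array([0.83803617, 0.06745932, 0.11374104])}
top {'vertical_fov': 56.84290372188335, 'cx': 284.33218986918183, 'cy': 209.4268993032764, 'k1': 0.018938459423644544, 'origin': array([0.41721647, 0.01371063, 1.14694537]), 'attitude': array([ 0.07466269, -0.07082071, -1.54962802])}
{'clock': 0.1, 'joints': array([ 1.01688325,  0.47770245,  0.02230815,  1.55631702, -0.01147714,
        1.10932998, -0.08308729]), 'qvel': array([-6.13682777e-05, -1.12234141e-03, -1.82869238e-03, -4.13781032e-03,
        2.19109351e-03,  2.57050446e-04, -7.78668511e-04]), 'tau': array([ 4.70931031e-03, -5.97757566e+01,  1.61397066e+00, -2.81954563e+01,
        1.29025552e-02,  4.97116489e-03,  3.83423895e-06]), 'tcp_pos': array([ 0.29085224, -0.60858484,  0.25544732]), 'orientation': array([-3.06232222e+00, -6.94265729e-01,  7.51075260e-04]), 'contact_force': array([ 0.13858961, -0.43960415, -0.33820307]), 'moment': array([-0.03750888, -0.01009335, -0.02632833]), 'gripper_force': 0.0, 'grip_width': 0.08535322961473932}
```

View pics/scene0.png

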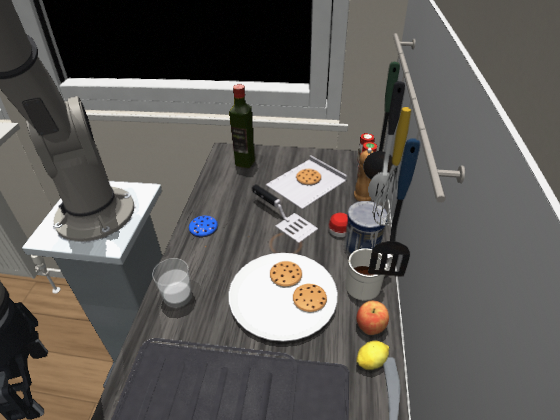

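View pics/top0.png

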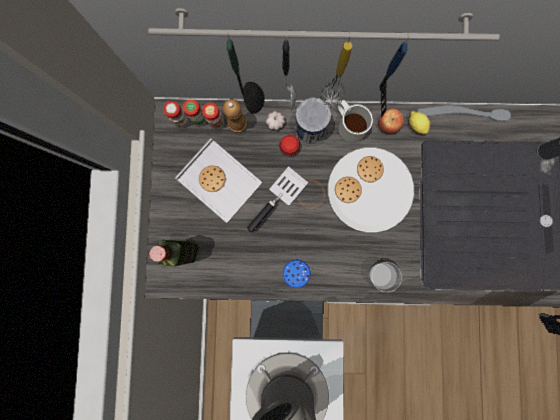

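The scene view shows the sheet at about (308,180), with the lip toward the upper right. The turner's blade is at (297,228), its handle end at (260,192), the plate at (283,294) and the red timer at (340,223).

In the top view:
- Sheet: corners about (211,140), (261,181), (226,221) and (177,182), with the lip on the upper-left edge. The biscuit is at (212,178).
- Turner: blade (289,185), handle from (275,203) to (252,229).
- Plate: centre (371,189), with its biscuits at (370,168) and (348,190), so the free space is lower right.
- Other objects: glass (383,276), bottle (170,253), timer (290,145) and the blue decoy (297,274).

```bash
cat > h.py <<'E'
import numpy as np,cv2,pickle
from scipy.spatial.transform import Rotation as R
def load(n): return pickle.load(open(f"pics/{n}.pkl","rb"))
def K(d):
    f=210/np.tan(np.radians(d["vertical_fov"]/2)); return np.array([[f,0,d["cx"]],[0,f,d["cy"]],[0,0,1.]])
def rays(d,px):
    u=np.array(px,float).reshape(-1,2); k=K(d)
    s=(u-[k[0,2],k[1,2]])/k[0,0]; x=s.copy()
    for _ in range(30): x=s/(1+d["k1"]*(x**2).sum(1,keepdims=True))
    return R.from_rotvec(d["attitude"]).apply(np.c_[x[:,0],-x[:,1],-np.ones(len(x))])
def plane(d,px,z):
    v=rays(d,px); return d["origin"]+v*((z-d["origin"][2])/v[:,2:])
def tri(d1,p1,d2,p2):
    A=np.zeros((3,3));b=np.zeros(3)
    for d,p in((d1,p1),(d2,p2)):
        v=rays(d,p)[0];v/=np.linalg.norm(v);M=np.eye(3)-np.outer(v,v);A+=M;b+=M@d["origin"]
    return np.linalg.solve(A,b)
def proj(d,P):
    c=R.from_rotvec(d["attitude"]).inv().apply(np.array(P,float).reshape(-1,3)-d["origin"])
    x=np.c_[c[:,0],-c[:,1]]/-c[:,2:]; x=x*(1+d["k1"]*(x**2).sum(1,keepdims=True)); k=K(d)
    return x*k[0,0]+[k[0,2],k[1,2]]
def blobs(m,amin=60):
    n,l,s,c=cv2.connectedComponentsWithStats(m.astype(np.uint8))
    return [(c[i].round(1),s[i][4],l==i) for i in range(1,n) if s[i][4]>=amin]
def hsv(d): return cv2.cvtColor(d["frame"],cv2.COLOR_RGB2HSV).astype(int)
E
python3 - <<'E'
from h import *
for n in("top0","scene0"):
    d=load(n);h=hsv(d);H,S,V=h[...,0],h[...,1],h[...,2]
    print(n)
    m=(H>5)&(H<24)&(S>70)&(V>110); m=cv2.morphologyEx(m.astype(np.uint8),cv2.MORPH_CLOSE,np.ones((5,5)))
    for c,a,mm in blobs(m,120):
        cn=cv2.findContours(mm.astype(np.uint8),0,2)[0][0]; e=cv2.fitEllipse(cn)
        print("or",c,a,np.round(e[0],1),np.round(e[1],1),plane(d,e[0],.0125).round(3)[0])
    m=(S<45)&(V>140)
    for c,a,mm in blobs(m,150):
        cn=max(cv2.findContours(mm.astype(np.uint8),0,2)[0],key=cv2.contourArea)
        ap=cv2.approxPolyDP(cn,4,True)[:,0]
        if a<12000: 
            e=cv2.fitEllipse(cn);print("wh",c,a,np.round(e[0],1),np.round(e[1],1)); 
            if len(ap)<9: print(ap.tolist(), plane(d,ap,.003)[:,:2].round(3).tolist())
    m=(S>150)&((H<5)|(H>174))&(V>80)
    for c,a,mm in blobs(m): print("red",c,a,plane(d,c,.03)[0].round(3))
E
```

```text
top0
or [230.8 107.5] 226 [230.8 107.6] [15.8 17.2] [0.827 0.185 0.012]
or [391.8 119.6] 416 [391.9 119.6] [21.3 23.4] [ 0.799 -0.299  0.012]
or [358.6 179.1] 1094 [358.6 179.4] [27.2 59.7] [ 0.616 -0.2    0.012]
or [211.7 178.2] 535 [211.7 178.2] [25.1 25.6] [0.611 0.234 0.012]
or [222.4 352.4] 3680 [237.  241.2] [ 46.4 336.1] [0.427 0.154 0.012]
or [446.4 361.6] 25105 [445.1 365.6] [133.3 321.4] [ 0.091 -0.443  0.012]
wh [328.8  32.8] 1644 [310.1  24.2] [ 22.2 438.2]
[[149, 29], [498, 38], [469, 34], [467, 18], [463, 34], [182, 28], [182, 13], [178, 29]] [[1.073, 0.445], [1.063, -0.625], [1.075, -0.537], [1.126, -0.532], [1.074, -0.519], [1.078, 0.344], [1.127, 0.346], [1.075, 0.356]]
wh [312.8 114.4] 887 [312.6 114.3] [32.1 34.5]
[[296, 101], [302, 102], [296, 112], [302, 127], [325, 126], [327, 105], [314, 98]] [[0.855, -0.011], [0.852, -0.029], [0.821, -0.012], [0.775, -0.031], [0.779, -0.1], [0.844, -0.105], [0.865, -0.066]]
wh [354.4 112.3] 306 [356.3 115.6] [34.2 37.7]
[[340, 101], [345, 128], [365, 132], [371, 113], [347, 103], [379, 102]] [[0.857, -0.145], [0.774, -0.16], [
[... 3534 characters left out ...]
6, 0.004], [0.59, 0.059], [0.563, 0.039], [0.552, 0.059], [0.564, 0.031]]
wh [278.7 298.5] 6119 [282.5 296.2] [ 87.3 108.6]
wh [174.2 285.2] 830 [174.2 285.2] [30.5 33.5]
[[187, 272], [170, 270], [159, 278], [168, 301], [188, 294]] [[0.345, -0.19], [0.3, -0.189], [0.281, -0.218], [0.326, -0.282], [0.367, -0.256]]
wh [403.4 350.9] 252 [403.1 348.2] [  2.3 134. ]
[[396, 277], [410, 419]] [[0.858, -0.147], [0.86, -0.491]]
wh [392.4 387.3] 575 [392.2 385.5] [10.7 66.6]
[[388, 358], [390, 419], [396, 419], [398, 380], [394, 361]] [[0.825, -0.368], [0.823, -0.495], [0.834, -0.494], [0.843, -0.415], [0.837, -0.374]]
red [367.7 141.7] 124 [0.805 0.424 0.03 ]
red [338.6 222. ] 300 [0.713 0.006 0.03 ]
```

```bash
cat >> h.py <<'E'
def toolR(yaw,pitch=0):
    """tool x along turner x; yaw, nose-down pitch in deg"""
    return R.from_euler('ZYX',[yaw,pitch,0],degrees=True)*R.from_euler('x',180,degrees=True)
def go(pos,yaw,pitch=0,base=None):
    from bench import telemetry
    o=telemetry.get_obs(); p0,r0=(o["tcp_pos"],R.from_rotvec(o["orientation"])) if base is None else base
    s=r0.inv().apply(np.array(pos)-p0)/.25; t=(r0.inv()*toolR(yaw,pitch)).as_rotvec()/np.pi
    print("shift",s.round(4).tolist(),"turn",t.round(4).tolist(),"rows~",round(np.linalg.norm(s)*4,1),round(np.linalg.norm(t)*180/10.7,1))
def state():
    from bench import telemetry
    o=telemetry.get_obs(); e=(R.from_rotvec(o["orientation"])*R.from_euler('x',180,degrees=True)).as_euler('ZYX',degrees=True)
    print(round(o["clock"],2),"tcp",o["tcp_pos"].round(4),"yaw/pitch/roll",e.round(2),"F",o["contact_force"].round(1),"w",round(o["grip_width"],4),"gf",round(o["gripper_force"],1),"q",o["joints"].round(2))
E
python3 - <<'E'
from h import *
state()
go([.36,-.38,.27],10); go([.45,-.15,.27],-15); go([.518,.068,.22],-38)
t,s=load("top0"),load("scene0")
print("biscuit",tri(t,(211.7,178.2),s,(308.2,176.3)))
for a,b in(((261,182),(302,208)),((226,222),(266,184)),((212,141),(344,179)),((178,180),(307,160))): print("sheet",tri(t,a,s,b).round(4))
for a,b in(((287,167),(317,228)),((307,182),(298,242)),((269,189),(295,213)),((289,204),(275,225))): print("blade",tri(t,a,s,b).round(4))
print("bottle cap",tri(t,(158,254),s,(239,88)))
# plate
for d in (t,s):
    h=hsv(d);m=(h[...,1]<45)&(h[...,2]>140)
    for c,a,mm in blobs(m,4000):
        if 270<c[0]<380 and 180<c[1]<310:
            c_=max(cv2.findContours(mm.astype(np.uint8),0,2)[0],key=cv2.contourArea); e=cv2.fitEllipse(cv2.convexHull(c_)); print("plate",e,plane(d,e[0],.017))
    m=(h[...,0]>5)&(h[...,0]<24)&(h[...,1]>70)&(h[...,2]>110);m=cv2.morphologyEx(m.astype(np.uint8),cv2.MORPH_CLOSE,np.ones((4,4)))
    for c,a,mm in blobs(m,900):
        if a<1600:
            pts=np.argwhere(mm)[:,::-1].astype(np.float32); _,l,cc=cv2.kmeans(pts,2,None,(3,100,.01),5,0); print("plated",cc,plane(d,cc,.0175).round(4))
E
```

```text
0.1 tcp [ 0.2909 -0.6086  0.2554] yaw/pitch/roll [2.555e+01 1.000e-02 9.000e-02] F [ 0.1 -0.4 -0.3] w 0.0854 gf 0.0 q [ 1.02  0.48  0.02  1.56 -0.01  1.11 -0.08]
shift [0.6439, -0.7058, -0.0571] turn [-0.0005, 0.0001, 0.0864] rows~ 3.8 1.5
shift [1.3654, -1.3806, -0.0561] turn [-0.0005, 0.0002, 0.2253] rows~ 7.8 3.8
shift [1.9869, -2.0497, 0.1449] turn [-0.0004, 0.0003, 0.353] rows~ 11.4 5.9
biscuit [0.61345323 0.23585243 0.00466996]
sheet [ 0.6063  0.0893 -0.0028]
sheet [ 0.4845  0.19   -0.0018]
sheet [7.271e-01 2.398e-01 6.000e-04]
sheet [ 0.6046  0.3369 -0.0015]
blade [ 0.6543  0.0124 -0.0053]
blade [ 0.6084 -0.0486 -0.0036]
blade [ 0.587   0.0652 -0.0032]
blade [0.5399 0.004  0.0024]
bottle cap [0.3951176  0.30085228 0.26283106]
plate ((370.5298767089844, 189.4845733642578), (84.68074798583984, 86.462890625), 118.18507385253906) [[ 0.58622596 -0.23419909  0.017     ]]
plate ((282.432861328125, 296.1997375488281), (88.11317443847656, 109.34507751464844), 89.0656509399414) [[ 0.5908691  -0.24547037  0.017     ]]
plated [[310.3653  298.27463]
 [286.75412 274.70917]] [[ 0.6549 -0.2444  0.0175]
 [ 0.5935 -0.1814  0.0175]]
```

Call:
apply_moves([
  [[0.644,-0.706,-0.057],[0,0,0.086]],
  [[0.644,-0.706,-0.057],[0,0,0.086]],
  [[0.644,-0.706,-0.057],[0,0,0.086]],
  [[1,-1,-0.057],[0,0,0.2]],
  [[1,-1,-0.057],[0,0,0.2]],
  [[1,-1,-0.057],[0,0,0.2]],
], jaw=1)

```text
clock: 0.85
tcp_pos: [0.4092, -0.2737, 0.2705]
orientation: [-3.128, 0.289, 0.0]
contact_force: [0.6, -0.1, 0.1]
grip_width: 0.0857
gripper_force: 0.0
```

```bash
python3 -c "
from h import *
state(); go([.518,.068,.22],-38)"
```

```text
0.85 tcp [ 0.4092 -0.2737  0.2705] yaw/pitch/roll [-1.057e+01  1.000e-02  0.000e+00] F [ 0.6 -0.1  0.1] w 0.0857 gf 0.0 q [ 0.5   0.16 -0.04  1.96  0.01  1.02 -1.3 ]
shift [0.1772, -1.4234, 0.202] turn [-0.0, 0.0, 0.1524] rows~ 5.8 2.6
```

Call:
apply_moves([
  [[0.12,-0.95,0.1],[0,0,0.1]],
  [[0.12,-0.95,0.1],[0,0,0.1]],
  [[0.12,-0.95,0.1],[0,0,0.1]],
  [[0.12,-0.95,0.1],[0,0,0.15]],
  [[0.12,-0.95,0.1],[0,0,0.15]],
])

```text
clock: 1.48
tcp_pos: [0.482, -0.0429, 0.2451]
orientation: [-2.977, 1.0, 0.002]
contact_force: [0.0, -0.5, -0.1]
grip_width: 0.0855
gripper_force: 0.0
```

```bash
python3 -c "
from h import *
state(); go([.518,.068,.22],-38)"
```

```text
1.48 tcp [ 0.482  -0.0429  0.2451] yaw/pitch/roll [-37.12   0.08   0.05] F [ 0.  -0.5 -0.1] w 0.0855 gf 0.0 q [ 0.12  0.18 -0.18  2.    0.04  0.96 -2.3 ]
shift [-0.1525, -0.4405, 0.1008] turn [-0.0003, 0.0004, 0.0049] rows~ 1.9 0.1
```

Call:
apply_moves([
  [[-0.152,-0.44,0.1],[0,0,0.005]],
  [[-0.152,-0.44,0.1],[0,0,0.005]],
  [[-0.152,-0.44,0.1],[0,0,0.005]],
  [[-0.152,-0.44,0.1],[0,0,0.005]],
])

```text
clock: 1.98
tcp_pos: [0.5179, 0.0614, 0.2202]
orientation: [2.966, -1.032, -0.001]
contact_force: [0.8, -0.5, -0.9]
grip_width: 0.0856
gripper_force: 0.0
```

```bash
python3 -c "
from h import *
from bench import grab_frame
state(); d=grab_frame('wrist'); pickle.dump(d,open('pics/w1.pkl','wb')); cv2.imwrite('pics/w1.png',d['frame'][:,:,::-1]); print(d['origin'],d['vertical_fov'],d['k1'])
c,s=np.cos(np.radians(-38)),np.sin(np.radians(-38))
for x,y,z in((-100,0,54),(-76,0,54),(-176,0,54),(0,0,2),(45,38,2),(45,-38,2)): print(proj(d,[.597+(x*c-y*s)/1e3,.007+(x*s+y*c)/1e3,z/1e3]).round(0))"
```

```text
1.98 tcp [0.5179 0.0614 0.2202] yaw/pitch/roll [-3.838e+01  1.000e-02 -8.000e-02] F [ 0.8 -0.5 -0.9] w 0.0856 gf 0.0 q [-0.04  0.28 -0.24  1.94  0.08  0.93 -2.56]
[0.57401112 0.01611697 0.33813966] 64.0746433652002 0.02832469854123679
[[277. 201.]]
[[277. 174.]]
[[279. 279.]]
[[277.  84.]]
[[234.  30.]]
[[319.  29.]]
```

View pics/w1.png

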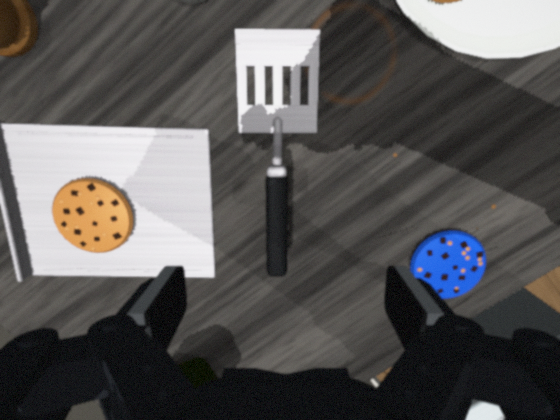

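The wrist view shows the turner vertically along u≈277. The blade corners are (236,29), (320,30), (317,132) and (237,132), and the handle runs from (277,178) to (277,275). The biscuit is at (92,214), and the sheet corners include (209,129) and (214,277).

```bash
python3 - <<'E'
from h import *
w,t=load("w1"),load("top0"); h=hsv(w);H,S,V=h[...,0],h[...,1],h[...,2]
m=cv2.morphologyEx(((H>5)&(H<24)&(S>70)&(V>110)).astype(np.uint8),cv2.MORPH_CLOSE,np.ones((9,9)))
for c,a,mm in blobs(m,2000):
    e=cv2.fitEllipse(max(cv2.findContours(mm.astype(np.uint8),0,2)[0],key=cv2.contourArea)); print("bisc",np.round(e[0],1),e[1],plane(w,e[0],.0125),"tri",tri(w,e[0],t,(211.7,178.2)))
m=(S<45)&(V>110)
for c,a,mm in blobs(m,3000):
    cn=max(cv2.findContours(mm.astype(np.uint8),0,2)[0],key=cv2.contourArea); ap=cv2.approxPolyDP(cv2.convexHull(cn),5,True)[:,0]
    r=cv2.boxPoints(cv2.minAreaRect(cn)); print(c,a,ap.tolist(),plane(w,ap,.003)[:,:2].round(4).tolist())
m=(V<45); m[285:]=0
for c,a,mm in blobs(m,800):
    cn=max(cv2.findContours(mm.astype(np.uint8),0,2)[0],key=cv2.contourArea); r=cv2.minAreaRect(cn); print("dark",c,a,r,plane(w,r[0],.054))
# handle direction & height: centre by tri with top view
h=hsv(t); m=(h[...,2]<45); m[:195]=0; m[235:]=0; m[:,:245]=0; m[:,285:]=0
for c,a,mm in blobs(m,30):
    r=cv2.minAreaRect(max(cv2.findContours(mm.astype(np.uint8),0,2)[0],key=cv2.contourArea)); print("top handle",c,a,r,plane(t,r[0],.054), tri(t,r[0],w,(277,225)))
E
```

```text
bisc [ 92.4 214.8] (70.1423568725586, 82.98089599609375) [[0.61450226 0.23110766 0.0125    ]] tri [0.61402419 0.23579866 0.00491936]
[489.   25.5] 7644 [[559, 47], [512, 58], [457, 52], [428, 36], [396, 0], [559, 0]] [[0.4626, -0.2082], [0.4805, -0.1724], [0.5159, -0.1367], [0.5435, -0.1233], [0.585, -0.1162], [0.4969, -0.2237]]
[276.   78.8] 7693 [[318, 28], [316, 131], [278, 144], [240, 133], [234, 29]] [[0.6101, -0.0504], [0.5398, 0.0044], [0.5531, 0.0412], [0.5843, 0.0636], [0.656, 0.0088]]
[117.  195.7] 24485 [[0, 124], [208, 129], [215, 276], [33, 275]] [[0.7306, 0.2368], [0.6063, 0.0854], [0.4842, 0.1855], [0.6081, 0.3377]]
dark [448.6 104.4] 814 ((440.6137390136719, 108.622314453125), (13.626534461975098, 126.04544067382812), 58.392494201660156) [[ 0.49649901 -0.08262184  0.054     ]]
dark [473.6 132.7] 1335 ((479.7457580566406, 127.87547302246094), (18.407432556152344, 118.55299377441406), 56.793426513671875) [[ 0.46365596 -0.09949116  0.054     ]]
dark [509.1 138. ] 1248 ((509.36236572265625, 137.64500427246094), (15.434727668762207, 116.22240447998047), 53.285797119140625) [[ 0.4417463  -0.11428379  0.054     ]]
dark [278.3 223.2] 2378 ((279.5, 220.5), (109.0, 27.0), 90.0) [[0.50305101 0.07837082 0.054     ]]
top handle [257.9 215.2] 40 ((257.7168273925781, 215.2522430419922), (2.1636581420898438, 31.98451042175293), 41.18592834472656) [[0.50096587 0.09225362 0.054     ]] [0.49996432 0.08927814 0.0427042 ]
top handle [262.3 219.4] 88 ((262.3675537109375, 219.805419921875), (5.260766983032227, 33.27435302734375), 43.66777801513672) [[0.48834529 0.0787929  0.054     ]] [0.49233218 0.08454447 0.02819077]
```

```bash
python3 -c "
from h import *
state(); go([.5184,.068,.10],-37.7); go([.5184,.068,.048],-37.7)"
```

```text
2.02 tcp [0.5179 0.0609 0.2204] yaw/pitch/roll [-3.846e+01 -1.000e-02 -7.000e-02] F [ 0.3 -0.5 -0.5] w 0.0853 gf 0.0 q [-0.04  0.28 -0.24  1.94  0.08  0.93 -2.56]
shift [-0.0163, -0.024, 0.4816] turn [0.0004, -0.0001, -0.0042] rows~ 1.9 0.1
shift [-0.0164, -0.0243, 0.6896] turn [0.0004, -0.0001, -0.0042] rows~ 2.8 0.1
```

Call:
apply_moves([
  [[-0.016,-0.024,0.25],[0,0,-0.004]],
  [[-0.016,-0.024,0.48],[0,0,-0.004]],
  [[-0.016,-0.024,0.48],[0,0,-0.004]],
  [[-0.016,-0.024,0.48],[0,0,-0.004]],
])

```text
clock: 2.52
tcp_pos: [0.52, 0.0692, 0.1024]
orientation: [-2.972, 1.016, -0.003]
contact_force: [-0.6, -0.0, 0.6]
grip_width: 0.0853
gripper_force: 0.0
```

```bash
python3 - <<'E'
from h import *
from bench import grab_frame
state(); go([.5184,.068,.048],-37.7)
w=grab_frame('wrist'); pickle.dump(w,open('pics/w2.pkl','wb')); h=hsv(w);S,V=h[...,1],h[...,2]
m=(S<45)&(V>110)
for c,a,mm in blobs(m,3000):
    cn=max(cv2.findContours(mm.astype(np.uint8),0,2)[0],key=cv2.contourArea); ap=cv2.approxPolyDP(cv2.convexHull(cn),5,True)[:,0]
    print(c,a,ap.tolist(),plane(w,ap,.003)[:,:2].round(4).tolist())
m=(V<45)
for c,a,mm in blobs(m,800):
    r=cv2.minAreaRect(max(cv2.findContours(mm.astype(np.uint8),0,2)[0],key=cv2.contourArea)); print("dark",c,a,np.round(sum(map(list,r[:2]),[])),r[2],plane(w,r[0],.054).round(4))
cv2.imwrite('pics/w2.png',w['frame'][:,:,::-1])
E
```

```text
2.52 tcp [0.52   0.0692 0.1024] yaw/pitch/roll [-37.73  -0.1    0.08] F [-0.6 -0.   0.6] w 0.0853 gf 0.0 q [-0.07  0.45 -0.22  2.03  0.15  0.68 -2.62]
shift [-0.0026, 0.0078, 0.2178] turn [-0.0004, -0.0006, -0.0002] rows~ 0.9 0.0
[286.   69.4] 15177 [[355, 0], [345, 139], [286, 160], [228, 139], [221, 0]] [[0.5993, -0.0431], [0.5396, 0.0051], [0.552, 0.0428], [0.5851, 0.0638], [0.6458, 0.0168]]
[ 98.8 217.2] 28532 [[0, 125], [180, 134], [190, 347], [0, 344]] [[0.6768, 0.1697], [0.6059, 0.0858], [0.484, 0.188], [0.5735, 0.2961]]
dark [487.3 139.9] 1280 [484. 144.  18. 188.] 56.40655517578125 [[ 0.505  -0.0416  0.054 ]]
dark [233.  177.6] 2158 [236. 177.  78.  58.] 18.434947967529297 [[0.5663 0.0637 0.054 ]]
dark [528.8 176.6] 1674 [528. 178.  27.  86.] 59.03623962402344 [[ 0.4769 -0.0507  0.054 ]]
dark [288.7 277.7] 5943 [287. 272.  75. 182.] 18.877378463745117 [[0.5087 0.0754 0.054 ]]
dark [283.2 371. ] 43639 [280. 342. 153. 559.] 90.0 [[0.4759 0.1065 0.054 ]]
```

View pics/w2.png

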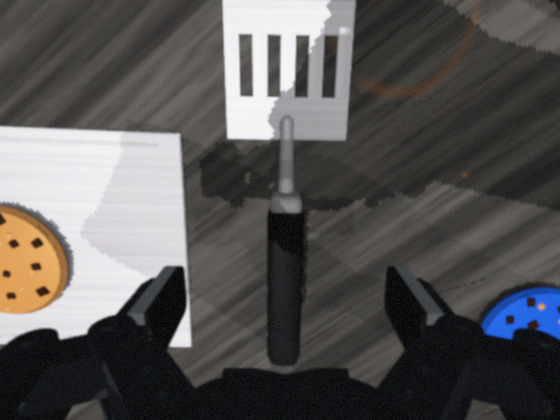

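The handle is centred at u≈286, between the fingers at about 165 and 405. It is vertical, so the jaws are aligned with it. I'll descend and grip.

Call:
apply_moves([
  [[-0.002,0.004,0.11],[0,0,0]],
  [[-0.002,0.004,0.218],[0,0,0]],
  [[-0.002,0.004,0.218],[0,0,0]],
  [[-0.002,0.004,0.218],[0,0,0]],
])

```text
clock: 3.08
tcp_pos: [0.5193, 0.0697, 0.0482]
orientation: [-2.972, 1.014, -0.005]
contact_force: [0.9, 0.1, 0.3]
grip_width: 0.0856
gripper_force: 0.0
```

Call:
apply_moves([
  [[0,0,0],[0,0,0]],
  [[0,0,0],[0,0,0]],
  [[0,0,0],[0,0,0]],
  [[0,0,0],[0,0,0]],
  [[0,0,0],[0,0,0]],
  [[0,0,0],[0,0,0]],
  [[0,0,0],[0,0,0]],
  [[0,0,0],[0,0,0]],
], jaw=-1, newtons=90)

```text
clock: 4.08
tcp_pos: [0.5178, 0.0696, 0.0462]
orientation: [-2.974, 1.013, -0.0]
contact_force: [-1.9, 0.1, 5.4]
grip_width: 0.0186
gripper_force: 87.8
```

```bash
python3 -c "
from h import *
state()"
```

```text
4.08 tcp [0.5178 0.0696 0.0462] yaw/pitch/roll [-3.764e+01 -1.000e-02  1.000e-02] F [-1.9  0.1  5.4] w 0.0186 gf 87.8 q [-0.1   0.54 -0.19  2.06  0.19  0.56 -2.65]
```

Call:
apply_moves([
  [[0,0,-0.08],[0,0,0]],
  [[0,0,-0.2],[0,0,0]],
  [[0,0,-0.36],[0,0,0]],
  [[0,0,-0.48],[0,0,0]],
  [[0,0,-0.48],[0,0,0]],
])

```text
clock: 4.7
tcp_pos: [0.519, 0.0698, 0.1677]
orientation: [-2.972, 1.013, -0.005]
contact_force: [-0.7, -0.1, -2.3]
grip_width: 0.0189
gripper_force: 88.2
```

```bash
python3 -c "
from h import *
state(); go([.4796,.0725,.11],50.4)"
```

```text
4.7 tcp [0.519  0.0698 0.1677] yaw/pitch/roll [-37.65  -0.15   0.17] F [-0.7 -0.1 -2.3] w 0.0189 gf 88.2 q [-0.05  0.35 -0.24  1.99  0.11  0.81 -2.59]
shift [-0.1319, 0.0883, 0.2303] turn [-0.0001, -0.0014, -0.4892] rows~ 1.1 8.2
```

Call:
apply_moves([
  [[-0.02,0.01,0],[0,0,-0.05]],
  [[-0.04,0.03,0],[0,0,-0.11]],
  [[-0.06,0.04,0],[0,0,-0.17]],
  [[-0.08,0.05,0],[0,0,-0.23]],
  [[-0.1,0.06,0],[0,0,-0.29]],
  [[-0.12,0.08,0.03],[0,0,-0.35]],
  [[-0.132,0.088,0.08],[0,0,-0.41]],
  [[-0.132,0.088,0.15],[0,0,-0.46]],
  [[-0.132,0.088,0.2],[0,0,-0.489]],
  [[-0.132,0.088,0.23],[0,0,-0.489]],
])

```text
clock: 5.95
tcp_pos: [0.4768, 0.0719, 0.1065]
orientation: [-2.842, -1.335, 0.005]
contact_force: [-0.7, -0.3, -1.3]
grip_width: 0.0188
gripper_force: 88.0
```

Call:
apply_moves([
  [[0,0,0],[0,0,0]],
  [[0,0,0],[0,0,0]],
])

```text
clock: 6.2
tcp_pos: [0.4783, 0.0724, 0.1087]
orientation: [2.843, 1.336, 0.0]
contact_force: [0.2, -0.6, -1.0]
grip_width: 0.0187
gripper_force: 88.0
```

```bash
python3 - <<'E'
from h import *
from bench import grab_frame
state(); go([.4796,.0725,.052],50.4)
w=grab_frame('wrist'); pickle.dump(w,open('pics/w3.pkl','wb')); cv2.imwrite('pics/w3.png',w['frame'][:,:,::-1])
E
```

```text
6.2 tcp [0.4783 0.0724 0.1087] yaw/pitch/roll [ 5.033e+01 -1.000e-02 -1.000e-02] F [ 0.2 -0.6 -1. ] w 0.0187 gf 88.0 q [ 0.16  0.43 -0.53  2.1   0.34  0.7  -1.28]
shift [0.0036, 0.0037, 0.2266] turn [0.0, -0.0, -0.0004] rows~ 0.9 0.0
```

View pics/w3.png

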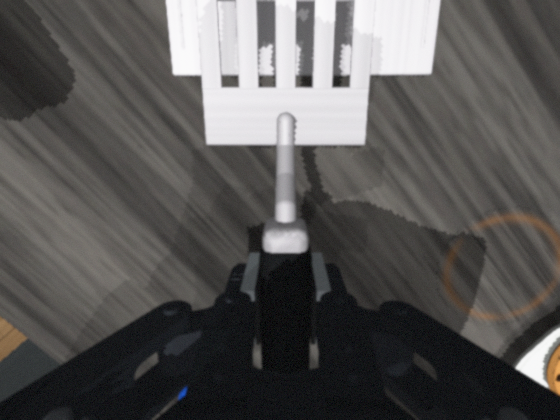

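The wrist view shows the blade (rear edge at v=145, u 206–366) centred over the sheet. The sheet's open edge is at v≈75, u 173–432, and parallel to the blade.

```bash
cat >> h.py <<'E'
def tcp_for(front,yaw,pitch=0,off=(-.1465,.001,.046)):
    return np.array(front)+R.from_euler('ZYX',[yaw,pitch,0],degrees=True).apply(off)
N=np.array([.637,.771,0]);L=np.array([-.771,.637,0]);C=np.array([.6085,.2144,0])
def sheet(a,l,z): return C+N*a+L*l+[0,0,z]
E
python3 - <<'E'
from h import *
w=load('w3'); print(plane(w,[(173,75),(432,74)],.003).round(4), plane(w,[(206,145),(366,145)],.065).round(4))
state()
for a,z in((-.045,.012),(-.045,.0035),(-.045,.002)): go(tcp_for(sheet(a,.008,z),50.4,2),50.4,2)
E
```

```text
[[0.4837 0.1869 0.003 ]
 [0.6068 0.0852 0.003 ]] [[0.4849 0.1387 0.065 ]
 [0.5432 0.0902 0.065 ]]
6.25 tcp [0.4785 0.0724 0.1089] yaw/pitch/roll [ 5.034e+01 -3.000e-02 -3.000e-02] F [ 0.7  1.1 -1. ] w 0.0187 gf 88.0 q [ 0.16  0.43 -0.53  2.1   0.34  0.7  -1.28]
shift [0.0098, 0.0027, 0.1832] turn [0.0002, -0.0113, -0.0003] rows~ 0.7 0.2
shift [0.0098, 0.0027, 0.2172] turn [0.0002, -0.0113, -0.0003] rows~ 0.9 0.2
shift [0.0098, 0.0027, 0.2232] turn [0.0002, -0.0113, -0.0003] rows~ 0.9 0.2
```

Call:
apply_moves([
  [[0.01,0.003,0.1],[0,-0.006,0]],
  [[0.01,0.003,0.183],[0,-0.0113,0]],
  [[0.01,0.003,0.205],[0,-0.0113,0]],
  [[0.01,0.003,0.217],[0,-0.0113,0]],
  [[0.01,0.003,0.217],[0,-0.0113,0]],
  [[0.01,0.003,0.217],[0,-0.0113,0]],
])

```text
clock: 7.0
tcp_pos: [0.4808, 0.0736, 0.0549]
orientation: [2.829, 1.33, -0.049]
contact_force: [1.0, -0.6, -1.5]
grip_width: 0.019
gripper_force: 88.1
```

```bash
python3 -c "
from h import *
state()"
```

```text
7.0 tcp [0.4808 0.0736 0.0549] yaw/pitch/roll [ 5.036e+01  1.990e+00 -5.000e-02] F [ 1.  -0.6 -1.5] w 0.019 gf 88.1 q [ 0.09  0.53 -0.47  2.1   0.43  0.63 -1.38]
```

Call:
apply_moves([
  [[0,0,0.005],[0,0,0]],
  [[0,0,0.005],[0,0,0]],
])

```text
clock: 7.25
tcp_pos: [0.4808, 0.0736, 0.0535]
orientation: [2.829, 1.33, -0.049]
contact_force: [-0.9, -2.2, 3.5]
grip_width: 0.0188
gripper_force: 88.6
```

Call:
apply_moves([
  [[0,0,0.004],[0,0,0]],
  [[0,0,0.004],[0,0,0]],
])

```text
clock: 7.5
tcp_pos: [0.4808, 0.0735, 0.0524]
orientation: [2.829, 1.33, -0.049]
contact_force: [-2.9, -3.2, 6.6]
grip_width: 0.0186
gripper_force: 89.2
```

Call:
apply_moves([
  [[0,0,0.004],[0,0,0]],
  [[0,0,0.004],[0,0,0]],
])

```text
clock: 7.75
tcp_pos: [0.4807, 0.0735, 0.0513]
orientation: [2.829, 1.33, -0.049]
contact_force: [-0.5, -3.0, 3.1]
grip_width: 0.0193
gripper_force: 88.9
```

Call:
apply_moves([
  [[0.03,0,-0.001],[0,0,0]],
  [[0.06,0,-0.0021],[0,0,0]],
  [[0.09,0,-0.0032],[0,0,0]],
  [[0.12,0,-0.0042],[0,0,0]],
  [[0.15,0,-0.0053],[0,0,0]],
  [[0.18,0,-0.0063],[0,0,0]],
  [[0.21,0,-0.0073],[0,0,0]],
  [[0.24,0,-0.0084],[0,0,0]],
])

```text
clock: 8.75
tcp_pos: [0.5189, 0.1203, 0.051]
orientation: [2.829, 1.331, -0.05]
contact_force: [-1.9, -2.8, 5.9]
grip_width: 0.0184
gripper_force: 89.1
```

```bash
python3 - <<'E'
from h import *
from bench import grab_frame
state()
d=grab_frame('scene'); t=grab_frame('top'); w=grab_frame('wrist')
a=cv2.resize(d['frame'][130:270,220:400],None,fx=3.2,fy=3.2)[:,:,::-1]; b=cv2.resize(t['frame'][120:250,150:320],None,fx=1.3,fy=1.3)[:,:,::-1];
c=cv2.resize(w['frame'],None,fx=.4,fy=.4)[:,:,::-1]
o=np.zeros((448,800,3),np.uint8); o[:a.shape[0],:a.shape[1]]=a[:448]; o[:b.shape[0],576:576+b.shape[1]]=b; o[200:368,576:800]=c
cv2.imwrite('pics/m1.png',o)
E
```

```text
8.75 tcp [0.5189 0.1203 0.051 ] yaw/pitch/roll [50.39  2.04 -0.  ] F [-1.9 -2.8  5.9] w 0.0184 gf 89.1 q [ 0.01  0.59 -0.46  2.    0.43  0.68 -1.43]
```

View pics/m1.png

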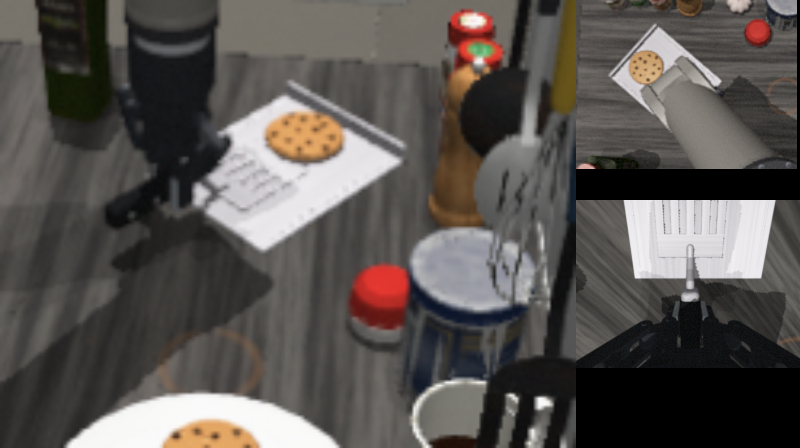

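The scene view shows the blade flat on the sheet with its front edge at the biscuit. The biscuit is nearer the lip now and centred on the blade.

Call:
apply_moves([
  [[0.028,0,-0.001],[0,0,0]],
  [[0.056,0,-0.002],[0,0,0]],
  [[0.084,0,-0.003],[0,0,0]],
  [[0.112,0,-0.004],[0,0,0]],
  [[0.14,0,-0.005],[0,0,0]],
  [[0.164,0,-0.0058],[0,0,0]],
  [[0.188,0,-0.0066],[0,0,0]],
  [[0.212,0,-0.0074],[0,0,0]],
  [[0.236,0,-0.0082],[0,0,0]],
  [[0.26,0,-0.0091],[0,0,0]],
])

```text
clock: 10.15
tcp_pos: [0.5599, 0.1695, 0.051]
orientation: [2.828, 1.33, -0.052]
contact_force: [-2.4, -2.2, 6.6]
grip_width: 0.0188
gripper_force: 89.3
```

```bash
python3 - <<'E'
from h import *
from bench import grab_frame, telemetry
state()
p=telemetry.get_obs()['tcp_pos']; print("front along", (p-C)@N+.1475)
for n in('scene','top'):
    d=grab_frame(n); h=hsv(d);m=cv2.morphologyEx(((h[...,0]>5)&(h[...,0]<24)&(h[...,1]>70)&(h[...,2]>110)).astype(np.uint8),cv2.MORPH_CLOSE,np.ones((5,5)))
    for c,a,mm in blobs(m,150):
        q=plane(d,c,.016)[0]
        if .5<q[0]<.75 and .15<q[1]<.35: print(n,c,a,q,"along/lat",(q-C)@N,(q-C)@L)
E
```

```text
10.15 tcp [0.5599 0.1695 0.051 ] yaw/pitch/roll [ 5.035e+01  2.120e+00 -1.000e-02] F [-2.4 -2.2  6.6] w 0.0188 gf 89.3 q [-0.07  0.65 -0.46  1.87  0.43  0.75 -1.46]
front along 0.08191894816870561
scene [316.9 171. ] 278 [0.64037412 0.25211297 0.016     ] along/lat 0.04938050875572649 -0.0005517836398747412
```

Call:
apply_moves([
  [[0.016,0,-0.0006],[0,0,0]],
  [[0.032,0,-0.0011],[0,0,0]],
  [[0.044,0,-0.0015],[0,0,0]],
  [[0.044,0,-0.0015],[0,0,0]],
])

```text
clock: 10.75
tcp_pos: [0.5672, 0.1784, 0.0511]
orientation: [2.829, 1.33, -0.051]
contact_force: [-1.0, -1.6, 5.0]
grip_width: 0.0191
gripper_force: 89.2
```

```bash
python3 - <<'E'
from h import *
from bench import grab_frame, telemetry
state()
p=telemetry.get_obs()['tcp_pos']; print("front along", (p-C)@N+.1475)
d=grab_frame('scene'); w=grab_frame('wrist')
a=cv2.resize(d['frame'][140:220,250:370],None,fx=4,fy=4)[:,:,::-1]; c=cv2.resize(w['frame'],None,fx=.55,fy=.55)[:,:,::-1]
o=np.zeros((320,800,3),np.uint8); o[:,:480]=a; o[:231,480:788]=c
cv2.imwrite('pics/m2.png',o)
E
```

```text
10.75 tcp [0.5672 0.1784 0.0511] yaw/pitch/roll [ 5.037e+01  2.050e+00 -1.000e-02] F [-1.  -1.6  5. ] w 0.0191 gf 89.2 q [-0.08  0.66 -0.46  1.85  0.43  0.76 -1.47]
front along 0.09341139417032038
```

View pics/m2.png

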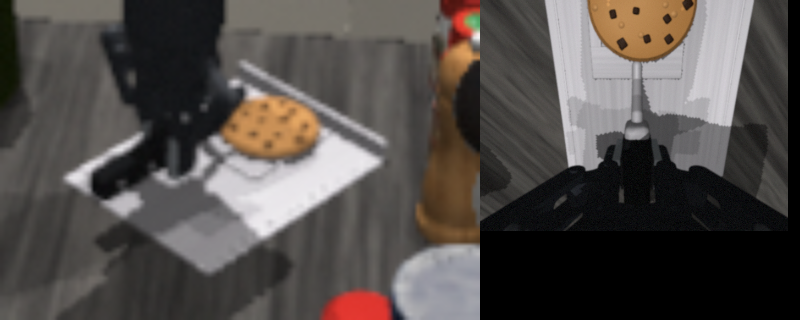

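The biscuit is centred on the blade, its rear edge about a centimetre ahead of the blade's rear edge and its front at the lip. Now I'll lift it.

```bash
python3 - <<'E'
from h import *
from bench import telemetry
p=telemetry.get_obs()['tcp_pos']
go(p-N*.004,50.4,2); go(p-N*.004+[0,0,.004],50.4,1);go(p-N*.006+[0,0,.02],50.4,0);go(p-N*.008+[0,0,.1],50.4,0)
E
```

```text
shift [-0.016, 0.0, 0.0006] turn [0.0, 0.0003, -0.0002] rows~ 0.1 0.0
shift [-0.0166, 0.0, -0.0154] turn [0.0001, 0.0058, -0.0002] rows~ 0.1 0.1
shift [-0.0268, 0.0, -0.0791] turn [0.0001, 0.0114, -0.0002] rows~ 0.3 0.2
shift [-0.0463, 0.0001, -0.3986] turn [0.0001, 0.0114, -0.0002] rows~ 1.6 0.2
```

Call:
apply_moves([
  [[-0.008,0,0.0003],[0,0,0]],
  [[-0.016,0,0.0006],[0,0,0]],
  [[-0.016,0,-0.008],[0,0.003,0]],
  [[-0.017,0,-0.0155],[0,0.0058,0]],
  [[-0.019,0,-0.03],[0,0.009,0]],
  [[-0.023,0,-0.05],[0,0.0114,0]],
  [[-0.027,0,-0.08],[0,0.0114,0]],
  [[-0.027,0,-0.08],[0,0.0114,0]],
])

```text
clock: 11.85
tcp_pos: [0.5638, 0.174, 0.0721]
orientation: [2.843, 1.337, 0.003]
contact_force: [-0.2, -0.0, -2.2]
grip_width: 0.0185
gripper_force: 88.0
```

Call:
apply_moves([
  [[0,0,-0.03],[0,0,0]],
  [[0,0,-0.08],[0,0,0]],
  [[0,0,-0.14],[0,0,0]],
  [[0,0,-0.2],[0,0,0]],
  [[0,0,-0.26],[0,0,0]],
  [[0,0,-0.31],[0,0,0]],
  [[0,0,-0.33],[0,0,0]],
  [[0,0,-0.33],[0,0,0]],
  [[0,0,-0.33],[0,0,0]],
])

```text
clock: 12.98
tcp_pos: [0.5629, 0.1736, 0.1532]
orientation: [-2.843, -1.337, 0.001]
contact_force: [-0.0, -0.8, -2.0]
grip_width: 0.0191
gripper_force: 88.0
```

```bash
python3 - <<'E'
from h import *
from bench import grab_frame
state()
go([.486,-.19,.15],-50)
d=grab_frame('scene'); w=grab_frame('wrist'); pickle.dump(w,open('pics/w4.pkl','wb'))
a=cv2.resize(d['frame'][100:220,230:390],None,fx=3,fy=3)[:,:,::-1]; c=cv2.resize(w['frame'],None,fx=.55,fy=.55)[:,:,::-1]
o=np.zeros((360,800,3),np.uint8); o[:,:480]=a; o[:231,480:788]=c
cv2.imwrite('pics/m3.png',o)
E
```

```text
12.97 tcp [0.5629 0.1736 0.1532] yaw/pitch/roll [5.038e+01 3.000e-02 3.000e-02] F [-0.  -0.8 -2. ] w 0.0191 gf 88.0 q [ 0.    0.51 -0.54  1.83  0.33  0.89 -1.38]
shift [-1.3164, 0.6906, 0.013] turn [0.0, 0.0003, 0.5577] rows~ 5.9 9.4
```

View pics/m3.png

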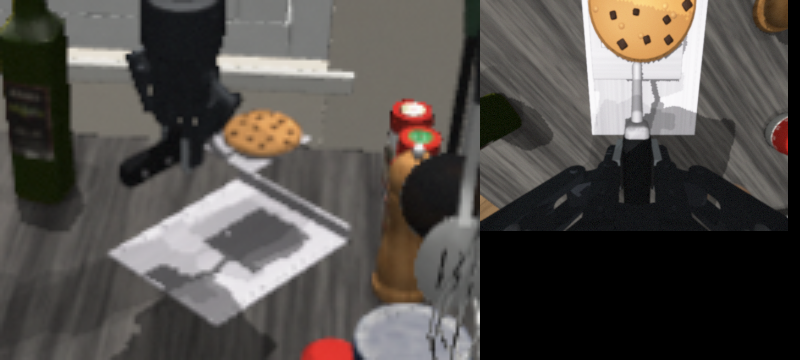

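Call:
apply_moves([
  [[-0.03,0.015,0],[0,0,0.01]],
  [[-0.1,0.05,0],[0,0,0.035]],
  [[-0.19,0.1,0],[0,0,0.07]],
  [[-0.29,0.15,0],[0,0,0.11]],
  [[-0.39,0.205,0],[0,0,0.15]],
  [[-0.49,0.257,0],[0,0,0.19]],
  [[-0.59,0.31,0],[0,0,0.23]],
  [[-0.68,0.357,0],[0,0,0.27]],
  [[-0.75,0.393,0],[0,0,0.3]],
  [[-0.78,0.41,0],[0,0,0.315]],
])

```text
clock: 14.32
tcp_pos: [0.5172, -0.0434, 0.1536]
orientation: [3.136, -0.18, -0.0]
contact_force: [-1.0, 0.5, -2.0]
grip_width: 0.0191
gripper_force: 88.1
```

Call:
apply_moves([
  [[0,0,0],[0,0,0]],
  [[0,0,0],[0,0,0]],
])

```text
clock: 14.58
tcp_pos: [0.518, -0.0407, 0.1537]
orientation: [-3.136, 0.17, -0.001]
contact_force: [-0.1, -0.6, -1.4]
grip_width: 0.019
gripper_force: 88.0
```

```bash
python3 - <<'E'
from h import *
state()
go([.486,-.19,.15],-50)
E
```

```text
14.57 tcp [ 0.518  -0.0407  0.1537] yaw/pitch/roll [-6.19 -0.02  0.05] F [-0.1 -0.6 -1.4] w 0.019 gf 88.0 q [ 0.2   0.37 -0.29  2.    0.15  0.79 -1.86]
shift [-0.063, 0.6074, 0.0142] turn [-0.0003, -0.0, 0.2434] rows~ 2.4 4.1
```

Call:
apply_moves([
  [[-0.002,0.03,0],[0,0,0.012]],
  [[-0.01,0.1,0],[0,0,0.04]],
  [[-0.02,0.19,0],[0,0,0.077]],
  [[-0.03,0.28,0],[0,0,0.115]],
  [[-0.04,0.37,0],[0,0,0.15]],
  [[-0.05,0.46,0],[0,0,0.187]],
  [[-0.06,0.54,0],[0,0,0.22]],
  [[-0.063,0.59,0.01],[0,0,0.24]],
  [[-0.063,0.607,0.014],[0,0,0.2434]],
  [[-0.063,0.607,0.014],[0,0,0.2434]],
])

```text
clock: 15.82
tcp_pos: [0.4856, -0.1904, 0.1499]
orientation: [-2.846, 1.329, 0.0]
contact_force: [0.1, -0.2, -2.8]
grip_width: 0.019
gripper_force: 88.1
```

Call:
apply_moves([
  [[0,0,0],[0,0,0]],
  [[0,0,0],[0,0,0]],
])

```text
clock: 16.08
tcp_pos: [0.4857, -0.1902, 0.1501]
orientation: [-2.846, 1.329, -0.0]
contact_force: [-0.3, 0.0, -2.2]
grip_width: 0.019
gripper_force: 88.0
```

```bash
python3 - <<'E'
from h import *
from bench import grab_frame
state()
for n in('scene','top','wrist'):
    d=grab_frame(n); pickle.dump(d,open(f'pics/{n}5.pkl','wb'))
    h=hsv(d);m=cv2.morphologyEx(((h[...,0]>5)&(h[...,0]<24)&(h[...,1]>70)&(h[...,2]>110)).astype(np.uint8),cv2.MORPH_CLOSE,np.ones((3,3)))
    for c,a,mm in blobs(m,200):
        q=plane(d,c,.0175)[0]
        if .45<q[0]<.75 and -.4<q[1]<0: print(n,c,a,q)
    pts=proj(d,[[.55,-.267,.005],[.587,-.236,.005]]);print(n,"spot,centre px",pts.round(0).tolist())
s,t,w=load('scene5'),load('top5'),load('wrist5')
o=np.zeros((600,800,3),np.uint8); o[:300,:400]=cv2.resize(s['frame'][210:360,190:390],None,fx=2,fy=2); o[:300,400:]=cv2.resize(t['frame'][120:270,250:450],None,fx=2,fy=2); o[300:,:400]=cv2.resize(w['frame'],(400,300))
cv2.imwrite('pics/m4.png',o[:,:,::-1])
E
```

```text
16.07 tcp [ 0.4857 -0.1902  0.1501] yaw/pitch/roll [-5.005e+01  1.000e-02  3.000e-02] F [-0.3  0.  -2.2] w 0.019 gf 88.0 q [ 0.32  0.36 -0.08  2.01  0.04  0.77 -2.23]
scene [271.6 277.5] 1331 [ 0.55852878 -0.19415721  0.0175    ]
scene [309.4 297.4] 753 [ 0.65250014 -0.24216157  0.0175    ]
scene spot,centre px [[264.0, 305.0], [281.0, 296.0]]
top [369.7 168.7] 529 [ 0.6479358  -0.23164286  0.0175    ]
top [347.4 189.1] 517 [ 0.58597415 -0.16634384  0.0175    ]
top spot,centre px [[381.0, 202.0], [370.0, 190.0]]
wrist [246.1  39.7] 20533 [ 0.58058492 -0.26413906  0.0175    ]
wrist [159.5 138.9] 8190 [ 0.58878506 -0.17192729  0.0175    ]
wrist spot,centre px [[284.0, 70.0], [217.0, 70.0]]
```

View pics/m4.png

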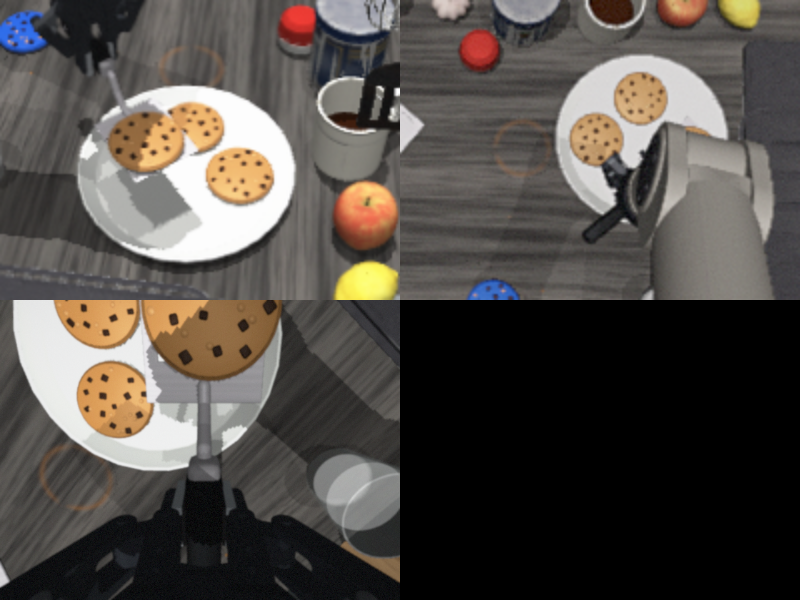

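The biscuit is still centred on the blade, above the free side of the plate. The plated biscuits are about 96 mm off the blade's centre line, and the glass is clear to the right.

```bash
cat >> h.py <<'E'
Y=-46; D=np.array([np.cos(np.radians(Y)),np.sin(np.radians(Y)),0]); SPOT=np.array([.550,-.270,0])
E
python3 - <<'E'
from h import *
F=SPOT+D*.015
state()
for z,p in((.095,0),(.05,0),(.03,0)): go(tcp_for(F+[0,0,z],Y,p),Y,p)
print('then from pitch0 z.03')
b=(tcp_for(F+[0,0,.03],Y,0),toolR(Y,0))
for z,p in((.024,3),(.018,6),(.013,9),(.010,11),(.009,13),(.009,15),(.009,17),(.009,19),(.009,21),(.009,23),(.009,25)): go(tcp_for(F+[0,0,z],Y,p),Y,p,b)
E
```

```text
16.23 tcp [ 0.4856 -0.1906  0.1502] yaw/pitch/roll [-5.009e+01  0.000e+00  3.000e-02] F [-0.2  0.1 -1.7] w 0.0188 gf 88.1 q [ 0.32  0.36 -0.08  2.01  0.04  0.77 -2.23]
shift [-0.116, 0.0397, 0.0366] turn [-0.0001, -0.0, -0.0227] rows~ 0.5 0.4
shift [-0.116, 0.0397, 0.2166] turn [-0.0001, -0.0, -0.0227] rows~ 1.0 0.4
shift [-0.116, 0.0398, 0.2966] turn [-0.0001, -0.0, -0.0227] rows~ 1.3 0.4
then from pitch0 z.03
shift [0.0104, 0.0, -0.0064] turn [0.0, -0.0167, -0.0] rows~ 0.0 0.3
shift [0.0224, 0.0, -0.0122] turn [0.0, -0.0333, -0.0] rows~ 0.1 0.6
shift [0.036, 0.0, -0.0214] turn [0.0, -0.05, -0.0] rows~ 0.2 0.8
shift [0.0459, 0.0, -0.0284] turn [-0.0, -0.0611, -0.0] rows~ 0.2 1.0
shift [0.0564, 0.0, -0.0431] turn [-0.0, -0.0722, -0.0] rows~ 0.3 1.2
shift [0.0676, 0.0, -0.0614] turn [-0.0, -0.0833, -0.0] rows~ 0.4 1.4
shift [0.0794, 0.0, -0.0793] turn [-0.0, -0.0944, -0.0] rows~ 0.4 1.6
shift [0.0918, -0.0, -0.0968] turn [-0.0, -0.1056, -0.0] rows~ 0.5 1.8
shift [0.1049, 0.0, -0.1138] turn [0.0, -0.1167, -0.0] rows~ 0.6 2.0
shift [0.1185, 0.0, -0.1303] turn [0.0, -0.1278, -0.0] rows~ 0.7 2.1
shift [0.1327, -0.0, -0.1464] turn [0.0, -0.1389, -0.0] rows~ 0.8 2.3
```

Call:
apply_moves([
  [[-0.02,0.007,0.006],[0,0,-0.004]],
  [[-0.06,0.02,0.02],[0,0,-0.012]],
  [[-0.1,0.034,0.03],[0,0,-0.02]],
  [[-0.116,0.04,0.05],[0,0,-0.0227]],
  [[-0.116,0.04,0.1],[0,0,-0.0227]],
  [[-0.116,0.04,0.16],[0,0,-0.0227]],
  [[-0.116,0.04,0.22],[0,0,-0.0227]],
  [[-0.116,0.04,0.27],[0,0,-0.0227]],
  [[-0.116,0.04,0.297],[0,0,-0.0227]],
  [[-0.116,0.04,0.297],[0,0,-0.0227]],
])

```text
clock: 17.48
tcp_pos: [0.459, -0.175, 0.0753]
orientation: [-2.891, 1.229, 0.001]
contact_force: [0.3, 0.4, -1.6]
grip_width: 0.0189
gripper_force: 88.1
```

Call:
apply_moves([
  [[0,0,0],[0,0,0]],
  [[0,0,0],[0,0,0]],
])

```text
clock: 17.73
tcp_pos: [0.4596, -0.1751, 0.0764]
orientation: [-2.891, 1.229, -0.002]
contact_force: [-0.3, -0.0, -2.5]
grip_width: 0.0184
gripper_force: 88.0
```

```bash
python3 - <<'E'
from h import *
state(); print(tcp_for(SPOT+D*.015+[0,0,.03],Y,0))
E
```

```text
17.73 tcp [ 0.4596 -0.1751  0.0764] yaw/pitch/roll [-46.05  -0.05   0.05] F [-0.3 -0.  -2.5] w 0.0184 gf 88.0 q [ 0.31  0.45 -0.09  2.12  0.07  0.57 -2.2 ]
[ 0.45937176 -0.17471216  0.076     ]
```

Now I'll tip it gradually.

Call:
apply_moves([
  [[0.01,0,-0.006],[0,-0.0167,0]],
  [[0.022,0,-0.012],[0,-0.0333,0]],
  [[0.036,0,-0.021],[0,-0.05,0]],
  [[0.046,0,-0.028],[0,-0.061,0]],
  [[0.056,0,-0.043],[0,-0.072,0]],
  [[0.062,0,-0.052],[0,-0.0778,0]],
  [[0.068,0,-0.061],[0,-0.0833,0]],
  [[0.0735,0,-0.07],[0,-0.0889,0]],
  [[0.0794,0,-0.079],[0,-0.0944,0]],
  [[0.0794,0,-0.079],[0,-0.0944,0]],
])

```text
clock: 18.98
tcp_pos: [0.4733, -0.1896, 0.0957]
orientation: [-2.759, 1.173, 0.411]
contact_force: [0.4, -0.4, -2.4]
grip_width: 0.0186
gripper_force: 88.1
```

```bash
cat > look.py <<'E'
from h import *
from bench import grab_frame
import sys
state()
d=grab_frame('scene'); w=grab_frame('wrist')
pickle.dump(d,open('pics/sl.pkl','wb')); pickle.dump(w,open('pics/wl.pkl','wb'))
o=np.zeros((375,800,3),np.uint8); o[:,:450]=cv2.resize(d['frame'][225:350,215:365],None,fx=3,fy=3); o[:262,450:]=cv2.resize(w['frame'],(350,262))
cv2.imwrite(f'pics/{sys.argv[1]}.png',o[:,:,::-1])
h=hsv(d);m=cv2.morphologyEx(((h[...,0]>5)&(h[...,0]<24)&(h[...,1]>70)&(h[...,2]>80)).astype(np.uint8),cv2.MORPH_CLOSE,np.ones((3,3)))
for c,a,mm in blobs(m,200):
    q=plane(d,c,.0175)[0]+[-.003,.006,0]
    if .45<q[0]<.75 and -.4<q[1]<0: print(c,a,q.round(4),"fwd",((q-SPOT)@D).round(4),"plate",(q-[.586,-.235,0])[:2].round(3))
E
python3 look.py m5
```

```text
18.98 tcp [ 0.4733 -0.1896  0.0957] yaw/pitch/roll [-4.605e+01  1.698e+01  3.000e-02] F [ 0.4 -0.4 -2.4] w 0.0186 gf 88.1 q [ 0.46  0.56 -0.16  1.88 -0.07  0.97 -2.02]
[285.4 273.5] 642 [ 0.5868 -0.1721  0.0175] fwd -0.0449 plate [0.001 0.063]
[257.7 297.8] 897 [ 0.5323 -0.251   0.0175] fwd -0.026 plate [-0.054 -0.016]
[309.4 297.4] 754 [ 0.6495 -0.2362  0.0175] fwd 0.0448 plate [ 0.064 -0.001]
```

View pics/m5.png

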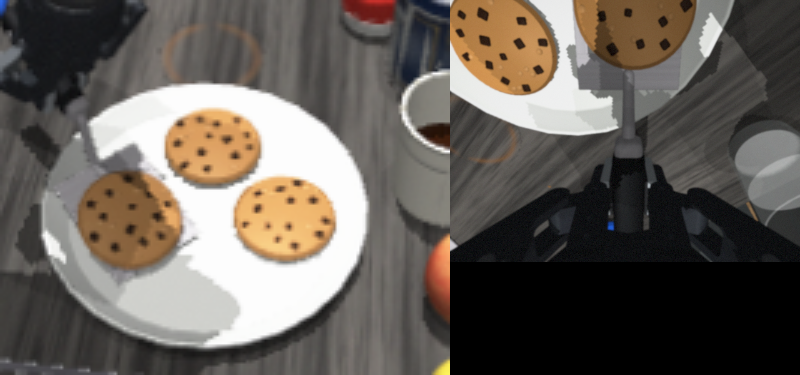

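The scene view shows the biscuit still whole on the tilted blade at (257,298), clear of the two plated biscuits. That was my tenth picture, so from here I check by numbers only.

```bash
python3 - <<'E'
from h import *
F=SPOT+D*.015
b=(tcp_for(F+[0,0,.009],Y,17),toolR(Y,17))
for p in (18,20,22,24,26,28): go(tcp_for(F+[0,0,.009],Y,p),Y,p,b)
print("back");b=(tcp_for(F+[0,0,.009],Y,24),toolR(Y,24))
for r in (.03,.06,.09,.11):go(tcp_for(F-D*r+[0,0,.009],Y,24),Y,24,b)
E
```

```text
shift [0.0033, -0.0, -0.0102] turn [-0.0, -0.0056, 0.0] rows~ 0.0 0.1
shift [0.0104, 0.0, -0.0304] turn [0.0, -0.0167, 0.0] rows~ 0.1 0.3
shift [0.0183, 0.0, -0.0504] turn [0.0, -0.0278, -0.0] rows~ 0.2 0.5
shift [0.0268, -0.0, -0.07] turn [0.0, -0.0389, -0.0] rows~ 0.3 0.7
shift [0.036, 0.0, -0.0894] turn [0.0, -0.05, 0.0] rows~ 0.4 0.8
shift [0.0459, -0.0, -0.1084] turn [0.0, -0.0611, -0.0] rows~ 0.5 1.0
back
shift [-0.1096, -0.0, 0.0488] turn [0.0, 0.0, 0.0] rows~ 0.5 0.0
shift [-0.2193, -0.0, 0.0976] turn [0.0, 0.0, 0.0] rows~ 1.0 0.0
shift [-0.3289, -0.0, 0.1464] turn [0.0, 0.0, 0.0] rows~ 1.4 0.0
shift [-0.402, -0.0, 0.179] turn [0.0, 0.0, 0.0] rows~ 1.8 0.0
```

Call:
apply_moves([
  [[0.003,0,-0.01],[0,-0.0056,0]],
  [[0.007,0,-0.02],[0,-0.011,0]],
  [[0.0104,0,-0.03],[0,-0.0167,0]],
  [[0.0144,0,-0.04],[0,-0.022,0]],
  [[0.0183,0,-0.05],[0,-0.0278,0]],
  [[0.0225,0,-0.06],[0,-0.0333,0]],
  [[0.0268,0,-0.07],[0,-0.0389,0]],
  [[0.0268,0,-0.07],[0,-0.0389,0]],
  [[0.0268,0,-0.07],[0,-0.0389,0]],
])

```text
clock: 20.2
tcp_pos: [0.4809, -0.1975, 0.1103]
orientation: [-2.69, 1.143, 0.572]
contact_force: [0.6, 0.3, -2.5]
grip_width: 0.0191
gripper_force: 88.1
```

```bash
python3 look.py m6
```

```text
20.2 tcp [ 0.4809 -0.1975  0.1103] yaw/pitch/roll [-4.603e+01  2.400e+01  2.000e-02] F [ 0.6  0.3 -2.5] w 0.0191 gf 88.1 q [ 0.49  0.61 -0.16  1.78 -0.1   1.14 -1.98]
[285.5 273.5] 644 [ 0.5871 -0.172   0.0175] fwd -0.0447 plate [0.001 0.063]
[261.2 302.3] 925 [ 0.5423 -0.2624  0.0175] fwd -0.0108 plate [-0.044 -0.027]
[309.4 297.4] 751 [ 0.6495 -0.2362  0.0175] fwd 0.0448 plate [ 0.064 -0.001]
```

Call:
apply_moves([
  [[-0.022,0,0.01],[0,0,0]],
  [[-0.055,0,0.0244],[0,0,0]],
  [[-0.09,0,0.04],[0,0,0]],
  [[-0.125,0,0.0556],[0,0,0]],
  [[-0.16,0,0.0712],[0,0,0]],
  [[-0.195,0,0.0868],[0,0,0]],
  [[-0.225,0,0.1002],[0,0,0]],
  [[-0.24,0,0.1068],[0,0,0]],
  [[-0.24,0,0.1068],[0,0,0]],
])

```text
clock: 21.42
tcp_pos: [0.4353, -0.1502, 0.1104]
orientation: [-2.691, 1.143, 0.571]
contact_force: [-0.6, 1.5, -1.2]
grip_width: 0.0188
gripper_force: 88.1
```

```bash
cat >> look.py <<'E'
for c,a,mm in blobs(m,400):
    e=cv2.fitEllipse(cv2.convexHull(cv2.findContours(mm.astype(np.uint8),0,2)[0][0])); print(c,np.round(e[1],1),round(e[2]))
h=hsv(w);m=cv2.morphologyEx(((h[...,0]>5)&(h[...,0]<24)&(h[...,1]>70)&(h[...,2]>60)).astype(np.uint8),cv2.MORPH_CLOSE,np.ones((9,9)))
for c,a,mm in blobs(m,1500):
    e=cv2.fitEllipse(cv2.convexHull(cv2.findContours(mm.astype(np.uint8),0,2)[0][0])); q=plane(w,e[0],.0175)[0]; print("wrist",c,a,np.round(e[1],1),q.round(4),"fwd",((q-SPOT)@D).round(4))
E
python3 look.py m7
```

```text
21.43 tcp [ 0.4353 -0.1502  0.1104] yaw/pitch/roll [-4.603e+01  2.399e+01  2.000e-02] F [-0.6  1.5 -1.2] w 0.0188 gf 88.1 q [ 0.47  0.54 -0.19  1.93 -0.12  1.06 -2.01]
[285.5 273.5] 644 [ 0.5871 -0.172   0.0175] fwd -0.0447 plate [0.001 0.063]
[309.4 297.4] 753 [ 0.6495 -0.2362  0.0175] fwd 0.0448 plate [ 0.064 -0.001]
[262.2 307. ] 798 [ 0.5465 -0.2748  0.0175] fwd 0.001 plate [-0.039 -0.04 ]
[400.9 134.6] [12.3 66.3] 11
[285.5 273.5] [25.1 32. ] 90
[ 47.5 352.4] [145.  171.8] 149
[309.4 297.4] [27.9 34. ] 95
[262.2 307. ] [29.  34.4] 84
[372.5 316.8] [32.6 34.2] 6
wrist [518.6 293. ] 5300 [ 57.5 163.2] [ 0.2051 -0.1996  0.0175] fwd -0.2902
```

```bash
python3 - <<'E'
from h import *
go([.433,-.148,.17],Y,20); go([.433,-.148,.19],Y,0)
b=(np.array([.433,-.148,.19]),toolR(Y,0))
go([.50,-.04,.18],0,0,b); go(tcp_for(sheet(.035,0,.08),50.4),50.4,0,b)
E
```

```text
shift [-0.1103, 0.0005, -0.2118] turn [-0.0003, 0.022, -0.0002] rows~ 1.0 0.4
shift [-0.1428, 0.0005, -0.2849] turn [-0.0002, 0.1331, -0.0003] rows~ 1.3 2.2
shift [-0.1246, -0.4929, 0.04] turn [0.0, 0.0, -0.2556] rows~ 2.0 4.3
shift [-0.5095, -1.0683, 0.256] turn [0.0, 0.0, -0.5356] rows~ 4.8 9.0
```

Call:
apply_moves([
  [[-0.03,0,-0.06],[0,0.005,0]],
  [[-0.07,0,-0.14],[0,0.014,0]],
  [[-0.11,0,-0.21],[0,0.022,0]],
  [[-0.12,0,-0.24],[0,0.06,0]],
  [[-0.133,0,-0.265],[0,0.1,0]],
  [[-0.143,0,-0.285],[0,0.133,0]],
  [[-0.143,0,-0.285],[0,0.133,0]],
])

```text
clock: 22.4
tcp_pos: [0.4323, -0.1467, 0.1915]
orientation: [-2.892, 1.226, -0.001]
contact_force: [-0.2, 0.9, -1.5]
grip_width: 0.0191
gripper_force: 88.2
```

Call:
apply_moves([
  [[-0.02,-0.08,0],[0,0,-0.04]],
  [[-0.05,-0.2,0],[0,0,-0.09]],
  [[-0.08,-0.32,0],[0,0,-0.15]],
  [[-0.11,-0.44,0.02],[0,0,-0.21]],
  [[-0.16,-0.54,0.04],[0,0,-0.27]],
  [[-0.23,-0.64,0.04],[0,0,-0.33]],
  [[-0.3,-0.74,0.04],[0,0,-0.39]],
  [[-0.37,-0.84,0.04],[0,0,-0.45]],
  [[-0.43,-0.92,0.04],[0,0,-0.5]],
  [[-0.46,-0.97,0.04],[0,0,-0.5356]],
])

```text
clock: 23.65
tcp_pos: [0.5281, 0.1044, 0.1802]
orientation: [-2.837, -1.342, 0.002]
contact_force: [0.6, -1.1, -2.1]
grip_width: 0.0188
gripper_force: 88.2
```

Call:
apply_moves([
  [[0,0,0],[0,0,0]],
  [[0,0,0],[0,0,0]],
  [[0,0,0],[0,0,0]],
])

```text
clock: 24.02
tcp_pos: [0.5276, 0.1022, 0.1801]
orientation: [-2.844, -1.332, 0.001]
contact_force: [-1.1, 0.6, -1.5]
grip_width: 0.0188
gripper_force: 88.1
```

```bash
python3 - <<'E'
from h import *
from bench import grab_frame
state(); go(tcp_for(sheet(.035,0,.08),50.4),50.4); go(tcp_for(sheet(.035,0,.015),50.4),50.4); go(tcp_for(sheet(.035,0,.006),50.4),50.4)
for n in('scene','top'):
    d=grab_frame(n)
    h=hsv(d);m=cv2.morphologyEx(((h[...,0]>5)&(h[...,0]<24)&(h[...,1]>70)&(h[...,2]>110)).astype(np.uint8),cv2.MORPH_CLOSE,np.ones((3,3)))
    for c,a,mm in blobs(m,150):
        q=plane(d,c,.0175)[0]
        if .45<q[0]<.75 and -.4<q[1]<0:
            e=cv2.fitEllipse(cv2.convexHull(cv2.findContours(mm.astype(np.uint8),0,2)[0][0]));print(n,c,a,np.round(e[1],1),q.round(4))
    m=(h[...,1]<45)&(h[...,2]>140)
    for c,a,mm in blobs(m,4000):
        if 270<c[0]<380 and 180<c[1]<310: print("plate",np.round(cv2.fitEllipse(cv2.convexHull(max(cv2.findContours(mm.astype(np.uint8),0,2)[0],key=cv2.contourArea)))[0],1))
E
```

```text
24.02 tcp [0.5276 0.1022 0.1801] yaw/pitch/roll [5.02e+01 3.00e-02 6.00e-02] F [-1.1  0.6 -1.5] w 0.0188 gf 88.1 q [ 0.16  0.4  -0.58  1.93  0.28  0.89 -1.25]
shift [0.1062, -0.0409, 0.2164] turn [-0.0003, 0.0002, -0.0011] rows~ 1.0 0.0
shift [0.1063, -0.0407, 0.4764] turn [-0.0003, 0.0002, -0.0011] rows~ 2.0 0.0
shift [0.1064, -0.0406, 0.5124] turn [-0.0003, 0.0002, -0.0011] rows~ 2.1 0.0
scene [285.5 273.5] 648 [25.1 32.2] [ 0.5901 -0.178   0.0175]
scene [309.4 297.3] 757 [27.9 34. ] [ 0.6525 -0.2419  0.0175]
scene [262.2 307. ] 799 [29.  34.4] [ 0.5495 -0.2808  0.0175]
plate [282.5 296.2]
top [369.7 168.6] 530 [25.5 26.1] [ 0.6482 -0.2316  0.0175]
top [347.6 189.4] 534 [25.4 26.1] [ 0.5851 -0.1669  0.0175]
top [383.1 203.7] 543 [25.7 26.4] [ 0.5449 -0.2707  0.0175]
plate [370.5 189.5]
```

The biscuit lies flat: its top-view ellipse matches the other two, and the plate hasn't moved. Now I'll lay the turner down.

Call:
apply_moves([
  [[0.03,-0.012,0.04],[0,0,0]],
  [[0.07,-0.03,0.12],[0,0,-0.001]],
  [[0.106,-0.041,0.22],[0,0,-0.001]],
  [[0.106,-0.041,0.32],[0,0,-0.001]],
  [[0.106,-0.041,0.4],[0,0,-0.001]],
  [[0.106,-0.041,0.45],[0,0,-0.001]],
  [[0.106,-0.041,0.485],[0,0,-0.001]],
  [[0.106,-0.041,0.505],[0,0,-0.001]],
  [[0.106,-0.041,0.512],[0,0,-0.001]],
  [[0.106,-0.041,0.512],[0,0,-0.001]],
])

```text
clock: 25.38
tcp_pos: [0.5368, 0.1305, 0.0526]
orientation: [-2.84, -1.341, -0.001]
contact_force: [-0.7, 0.2, -1.4]
grip_width: 0.0185
gripper_force: 88.2
```

Call:
apply_moves([
  [[0,0,0.006],[0,0,0]],
  [[0,0,0.006],[0,0,0]],
  [[0,0,0.006],[0,0,0]],
])

```text
clock: 25.75
tcp_pos: [0.5366, 0.1305, 0.0508]
orientation: [-2.84, -1.341, -0.0]
contact_force: [-0.2, -0.4, -1.8]
grip_width: 0.0187
gripper_force: 88.2
```

Call:
apply_moves([
  [[0,0,0.004],[0,0,0]],
  [[0,0,0.004],[0,0,0]],
  [[0,0,0.004],[0,0,0]],
])

```text
clock: 26.12
tcp_pos: [0.5365, 0.1305, 0.0497]
orientation: [-2.84, -1.341, 0.0]
contact_force: [0.1, 0.6, -2.3]
grip_width: 0.0189
gripper_force: 88.2
```

Call:
apply_moves([
  [[0,0,0.004],[0,0,0]],
  [[0,0,0.004],[0,0,0]],
  [[0,0,0.004],[0,0,0]],
])

```text
clock: 26.5
tcp_pos: [0.5366, 0.1305, 0.0488]
orientation: [-2.84, -1.341, -0.0]
contact_force: [0.8, 0.0, -0.7]
grip_width: 0.0188
gripper_force: 88.5
```

Call:
apply_moves([
  [[0,0,0.002],[0,0,0]],
  [[0,0,0.003],[0,0,0]],
  [[0,0,0.003],[0,0,0]],
])

```text
clock: 26.88
tcp_pos: [0.5366, 0.1304, 0.0485]
orientation: [-2.84, -1.341, -0.0]
contact_force: [-1.8, -1.4, 6.7]
grip_width: 0.0188
gripper_force: 89.2
```

Call:
apply_moves([
  [[0,0,0],[0,0,0]],
  [[0,0,0],[0,0,0]],
  [[0,0,0],[0,0,0]],
  [[0,0,0],[0,0,0]],
  [[0,0,0],[0,0,0]],
  [[0,0,0],[0,0,0]],
], jaw=0.3)

```text
clock: 27.62
tcp_pos: [0.5365, 0.1305, 0.0479]
orientation: [-2.84, -1.341, 0.0]
contact_force: [0.4, 0.2, 0.8]
grip_width: 0.0558
gripper_force: 0.0
```

Call:
apply_moves([
  [[0,0,-0.05],[0,0,0]],
  [[0,0,-0.12],[0,0,0]],
  [[0,0,-0.24],[0,0,0]],
  [[0,0,-0.36],[0,0,0]],
  [[0,0,-0.48],[0,0,0]],
  [[0,0,-0.6],[0,0,0]],
  [[0,0,-0.6],[0,0,0]],
  [[0,0,-0.6],[0,0,0]],
])

```text
clock: 28.62
tcp_pos: [0.5364, 0.1301, 0.1983]
orientation: [-2.84, -1.341, -0.0]
contact_force: [-0.3, -0.1, -0.3]
grip_width: 0.0553
gripper_force: 0.0
```

```bash
python3 - <<'E'
from h import *
from bench import grab_frame
state()
w=grab_frame('wrist'); h=hsv(w); V=h[...,2];S=h[...,1]
# handle & blade: handle black region near centre, blade edges expected
c,s=.637,.771; T=C+N*-.0095
for x,y,z in((-76,0,54),(-176,0,54),(45,38,5),(45,-38,5),(-45,38,5),(-45,-38,5)): print("exp",(x,y),proj(w,T+N*x/1e3+L*y/1e3+[0,0,z/1e3+.003]).round(0))
m=(V<40);m[330:]=0
for cc,a,mm in blobs(m,400):
    r=cv2.minAreaRect(max(cv2.findContours(mm.astype(np.uint8),0,2)[0],key=cv2.contourArea)); print("dark",cc,a,np.round(r[0]),np.round(r[1]),round(r[2]))
g=cv2.cvtColor(w['frame'],cv2.COLOR_RGB2GRAY); l=cv2.HoughLinesP(cv2.Canny(g,25,70),1,np.pi/180,40,minLineLength=50,maxLineGap=6)
print(l[:,0].tolist()[:25] if l is not None else None)
for n in('scene','top'):
    d=grab_frame(n); h=hsv(d);m=cv2.morphologyEx(((h[...,0]>5)&(h[...,0]<24)&(h[...,1]>70)&(h[...,2]>110)).astype(np.uint8),cv2.MORPH_CLOSE,np.ones((3,3)))
    for cc,a,mm in blobs(m,150):
        q=plane(d,cc,.0175)[0]
        if .45<q[0]<.75 and -.4<q[1]<0: print(n,cc,a)
    m=(h[...,1]>150)&((h[...,0]<5)|(h[...,0]>174))&(h[...,2]>80)
    for cc,a,mm in blobs(m): print("red",cc)
E
```

```text
28.62 tcp [0.5364 0.1301 0.1983] yaw/pitch/roll [ 5.054e+01 -3.000e-02  3.000e-02] F [-0.3 -0.1 -0.3] w 0.0553 gf 0.0 q [ 0.12  0.4  -0.59  1.88  0.27  0.94 -1.28]
exp (-76, 0) [[287. 171.]]
exp (-176, 0) [[287. 286.]]
exp (45, 38) [[241.  12.]]
exp (45, -38) [[335.  13.]]
exp (-45, 38) [[245. 127.]]
exp (-45, -38) [[330. 127.]]
dark [ 43.3 146.5] 6902 [ 62. 150.] [ 96. 123.] 90
dark [286.  228.3] 2351 [288. 229.] [ 29. 106.] 1
dark [171.8 310.1] 3684 [160. 319.] [ 63. 163.] 66
dark [411.1 309. ] 4479 [447. 314.] [217.  69.] 13
[[190, 0, 200, 136], [95, 75, 253, 250], [372, 177, 383, 47], [297, 177, 371, 177], [91, 76, 138, 130], [142, 189, 192, 239], [110, 229, 176, 290], [244, 126, 324, 126], [378, 101, 485, 248], [247, 311, 303, 367], [2, 267, 74, 328], [91, 34, 142, 93], [5, 382, 73, 330], [444, 76, 487, 142], [327, 121, 331, 17], [17, 182, 100, 257], [99, 204, 151, 254], [92, 211, 176, 289], [1, 356, 53, 311], [40, 198, 127, 274], [273, 222, 274, 278], [240, 15, 243, 128], [460, 113, 502, 176], [330, 96, 331, 45], [0, 260, 54, 307]]
scene [285.5 273.5] 648
scene [309.4 297.3] 757
scene [262.2 307. ] 799
red [367.5 141.9]
red [338.6 222. ]
top [369.7 168.7] 531
top [347.6 189.4] 534
top [383.1 203.6] 544
red [172.  109.5]
red [190.8 108.1]
red [210.1 111.2]
red [289.1 144.5]
```

The blade edges match a flat blade on the sheet, the gripper is clear, and every other object I rechecked is unmoved.

```bash
python3 -c "
from bench import job
print(job.hand_in())"
```

```text
the job is handed in; nothing more can be done
None
```

The job is handed in: the biscuit lies flat on the plate beside the other two, and the turner is back with its blade flat on the baking sheet, released, about 29 s into the 64 s limit; I rechecked the plate, its two biscuits and the timer as unmoved, but not the bottle and glass.

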